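Ratchet a blister-card press shut

ROBOT

A 7-joint arm with a two-finger parallel gripper is mounted at the origin on a cart in front of the work surface, level with it; the furniture and walls round the work are solid. World frame = base frame: x ahead of the robot, y to its left, z up, the work surface at z = 0. Lengths are in m, angles in degrees, forces in N, time in s.
With the tool pointing down it reaches from about 0.425 to 0.875 m from the base axis. Payload 4.7 kg.
Tool frame: the origin (TCP) lies at the very end of the fingers, on their centre line; the grasp point (between the pads) lies 19 mm behind it; z points along the fingers, y is the direction in which the jaws open and shut (so a half turn about z gives the same grasp; the last joint's range is limited). The gripper opens to 87 mm and grips with 3 to 60 N. Pads are 19 mm wide; open, the fingers measure 117 mm over their backs; the gripper's body (75 mm by 190 mm) begins 51 mm behind the grasp point.
Start: joints at [-74.078, 18.392, -4.016, 83.108, 1.295, 78.541, -3.26], TCP at [0.17, 0.628, 0.223] pointing down, gripper open.
Joint ranges: [-163.93, 163.93], [-17.29, 119.83], [-79.2, 71.16], [3.27, 140.29], [-89.18, 269.18], [5.43, 117.66], [-154.24, 154.24]. Speed limits (degrees/s): [147.25, 147.25, 180, 180, 180, 180, 180].

INTERFACE

Orientations are given as [roll, pitch, yaw] about the fixed x, y, z axes, in that order (R = Rz(yaw) Ry(pitch) Rx(roll)).
In Python, from cell import env gives the robot as it stands.
- The arm moves only by the tool servo_tool, never from a script. Its argument "increments" is a list that holds one entry, the list of rows, each a list of 7 numbers: the shift along the tool's x, y, z in m, then the turn, a rotation vector about the tool's x, y, z in degrees, then the opening, from -1 (shut) to 1 (fully open). In form: [[[dx, dy, dz, rx, ry, rz, fingers], ...]]. A call has 1 to 20 rows; each row is the pose to reach, as a shift and turn from the pose commanded when the call began, along the tool's axes at that moment; what a row does not reach only later rows make up. A row lasts 1/10 s, in which the tool goes at most 50 mm and 8.59 degrees, less where a joint would pass 70% of its speed; a pose out of reach is approached as far as the arm can. A call with a gripper value outside its range is refused whole. The fingers move at their own pace and stop on an object; "squeeze" is the grip in N (left out, the last holds). Time passes only in rows, so rows that repeat a pose let the fingers close. It gives the time, the measured TCP pose, the force and the opening at its end, in the units of the state.
- env.get_obs(): the state, without advancing time (a new reading comes with each control period).
- env.read_camera(name): name is "scene" or "top"; returns a dict with "frame" (480x640x3 uint8, blue, green, red), "intrinsics" (3x3 intrinsics, pixels), "rvec" (rotation vector, rad) and "tvec" (3), from world to camera coordinates, as OpenCV has them. Camera axes: x right, y down, z forward; pixel columns grow to the right and rows downward; lengths in m; the calibration is good to about 2 mm. A picture is of the moment at which its call begins. There is no depth.
- env.sign_off(): hands the job in, once; it reports no verdict.
The state is a dict: "time_s": time; "qpos": joint angles; "joint_velocities": joint speeds; "effort": joint torques, N m; "tool_pos": TCP position; "tool_rot": TCP orientation; "force": force on the tool from outside, world axes, zero at the start; "wrist_torque": the same for the moment, N m; "grip_width": finger opening in m.
Only numpy, scipy, OpenCV 4.12 (cv2) and the standard library are available. Lean on these libraries where they do the work, as an engineer would, in place of code of your own. Each camera call takes 0.05 s, during which the arm holds its last target.

TASK

The filled blister card in the small bench press has to be pressed shut. The press's ratchet is set to raise: flip the thumb peg on top of the ratchet fully over to its other side, so that it lowers, then swing the ratchet handle back and forth until the press plate is down on the card. Leave the ratchet set to lower and let go.

Things in the scene. Friction and masses are not known exactly. Their poses are not given: they have to be found in the camera images.
- screw_axis (a point): Point on the vertical screw axis of the press, 134 mm above the worktop, at the top of the ratchet arm. The press: fixed grey base 170 x 150 mm, two steel columns, crosshead, aluminium plate over a blister card, toothed steel wheel and ratchet arm on top. Axes: x to the press's back (away from the robot), y left, z up; turned by up to 0.25 rad.
- handle_post (a point): Axis of the upright black post, 18 mm across, z 128 to 171 mm, at the handle's end, at z 150, 110 mm from the screw axis. Frame: y to the screw axis, z up. In mid-swing the handle points to the press's -y; hard stops 0.5 rad either way; it stays put. Set to lower, clockwise from above (post to the robot) drives, 5 N, first 0.2 rad may be lost; back clicks freely, 1 to 3 N. Plate down: goes hard.
- thumb_peg (a point): Axis of the black peg of the direction pawl, 12 mm across, z 134 to 159 mm, at z 147, on a 50 mm lever over the ratchet arm (pivot 54 mm from the screw axis, towards the post). A snap spring holds it aside along the handle_post frame's x: 16 mm to -x when set to raise (as found), 16 mm to +x when set to lower; only 10 mm while the pawl rides on a tooth. Flips at about 1 N.
- press_plate (a joint): How far the press plate is lowered, in m: 0 as found, 0.015 when it rests on the card (hard stop). The driving swing lowers it 12 mm per rad, so two or three full swings are needed; it stays where it is left.

How it is judged (in metres and radians):
On the way, in this order (a step that is already met when the one before it is completed fails the run):
1. the thumb peg is flipped over to the lowering side (x of thumb_peg in the frame of handle_post above 0.005 m), for 0.2 s.
2. the plate is ratcheted down onto the card (value of joint press_plate above 0.013 m), for 0.2 s.
At the end, for the whole second after the job is handed in: The press plate is down on the blister card (lowered at least 13 of its 15 mm) and at rest, and the thumb peg is still on the lowering side (at least 5 mm past the middle of the arm) (value of joint press_plate above 0.013 m and x of thumb_peg in the frame of handle_post above 0.005 m and velocity of joint press_plate below 0.002 m/s); the robot touches nothing.
It also fails if it takes over 48 s, if anything falls off the work surface, if the arm or the gripper's body presses on something with over 40 N, if the wrist force passes 120 N, or if a joint passes its speed limit or range.

## Working session

There is one attempt and no reset: what is moved stays moved. The work goes in short steps, Python scripts to look and compute and a tool call to move; the robot and the scene stay as the last step left them, time stands still between calls to the robot, and variables do not carry over. Pictures are saved under pics/ and viewed, and the job is handed in when it is done.

Besides the shell and the picture viewer there is one more tool, called after "Emit:" by a JSON object that holds its "op" and its "data". servo_tool: Moves the arm, as the interface text tells. Its arguments: {"type":"object","properties":{"increments":{"type":"array","items":{"type":"array","items":{"type":"array","items":{"type":"number"}}}},"squeeze":{"type":"number"}},"required":["increments"]}

```bash
mkdir -p pics; ls; python3 - <<'E'
from cell import env
import cv2
o=env.get_obs(); print(o)
for n in("scene","top"):
    c=env.read_camera(n); cv2.imwrite(f"pics/{n}0.png",c["frame"]); print(n,c["intrinsics"],c["rvec"],c["tvec"])
E
```

```text
pics
{'time_s': 0.0, 'qpos': array([-74.07638663,  18.439738  ,  -4.0152872 ,  83.17539048,
         1.29278838,  78.54071221,  -3.25989272]), 'joint_velocities': array([-0.02757239, -0.11353313,  0.05056204, -0.03867271, -0.03082301,
        0.13272021,  0.0431747 ]), 'effort': array([ 2.99107887e-04, -4.91294360e+01, -4.03776057e-01, -3.12525129e+01,
       -6.39297534e-02,  4.35497565e-02,  1.52661114e-04]), 'tool_pos': array([0.16939313, 0.62696038, 0.2214495 ]), 'tool_rot': array([-1.79889279e+02,  3.68887907e-03,  1.64885585e+02]), 'force': array([0.0502779 , 0.49190123, 0.84031676]), 'wrist_torque': array([ 0.03081717, -0.01649023,  0.06538935]), 'grip_width': 0.08705773924274314}
scene [[517.4059232    0.         326.0090536 ]
 [  0.         517.4059232  238.23824223]
 [  0.           0.           1.        ]] [ 1.09913728 -2.13199158  1.16791566] [0.34745595 0.32641409 0.56597678]
top [[449.74874248   0.         318.98575592]
 [  0.         449.74874248 241.30147112]
 [  0.           0.           1.        ]] [ 2.16685259 -2.04999112  0.20569847] [0.0305566  0.58145153 0.85272121]
```

View pics/scene0.png

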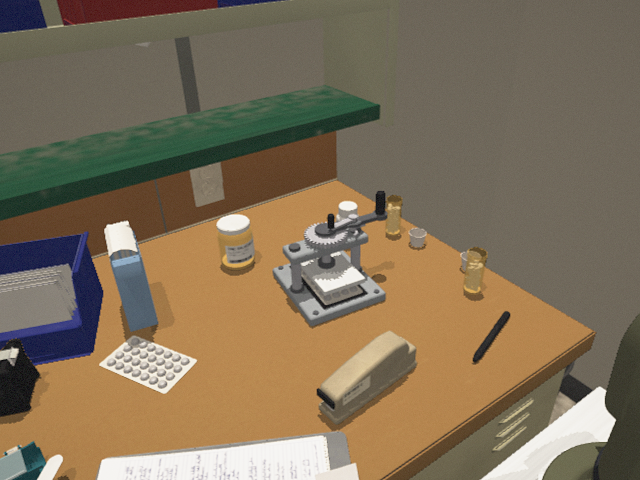

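View pics/top0.png

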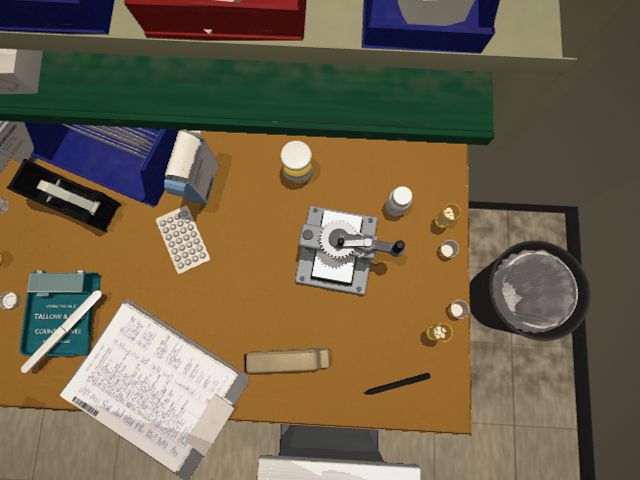

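The press is at about (338,250) in the top view with the handle pointing right to the post at (398,248). In the scene view the post is at (380,203) and the peg at (331,222). I'll zoom in on both.

```bash
python3 - <<'E'
import cv2
a=cv2.imread("pics/scene0.png")[170:330,260:420]; b=cv2.imread("pics/top0.png")[190:310,280:420]
cv2.imwrite("pics/sz.png",cv2.resize(a,(600,600),0,0,cv2.INTER_CUBIC)[:, :]); 
cv2.imwrite("pics/tz.png",cv2.resize(b,(700,600),0,0,cv2.INTER_CUBIC))
E
```

```text
(no output)
```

View pics/sz.png

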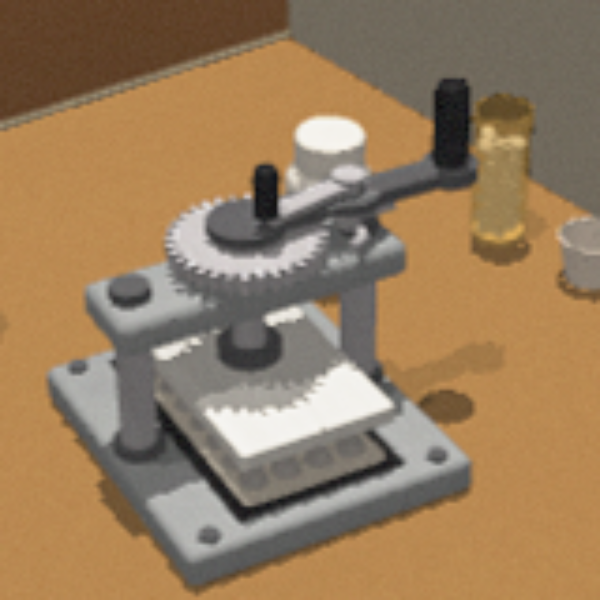

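View pics/tz.png

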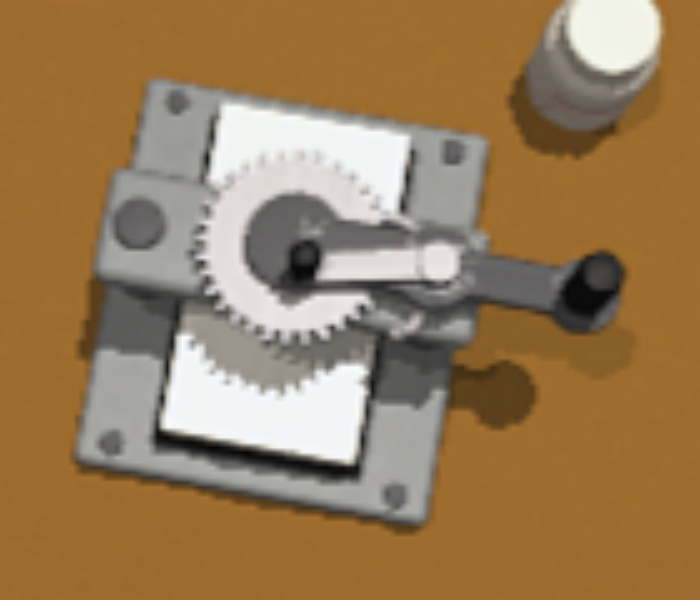

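```bash
cat > h.py <<'E'
import numpy as np, cv2
from cell import env
def bp(c,uv,z):
    R=cv2.Rodrigues(np.array(c["rvec"]))[0]; t=np.array(c["tvec"]).ravel()
    C=-R.T@t; d=R.T@np.linalg.inv(c["intrinsics"])@np.array([uv[0],uv[1],1.]); return C+d*(z-C[2])/d[2]
def pj(c,P): return cv2.projectPoints(np.array(P,float).reshape(-1,1,3),np.array(c["rvec"]),np.array(c["tvec"]),np.array(c["intrinsics"]),None)[0].reshape(-1,2)
E
python3 - <<'E'
from h import *
np.set_printoptions(precision=4,suppress=True)
s=env.read_camera("scene");t=env.read_camera("top")
T=lambda x,y:(280+x/5-.4,190+y/5-.4)
S=lambda x,y:(260+x/3.75-.4,170+y/3.75-.4)
print("post",bp(t,T(604,270),.171),bp(s,S(452,86),.171),bp(s,S(453,162),.128))
print("peg",bp(t,T(306,247),.159),bp(s,S(265,170),.159),bp(s,S(265,216),.134))
print("screw",bp(t,T(293,243),.134),bp(s,S(246,224),.134))
print("pivot",bp(t,T(440,260),.138))
for c in[(152,82),(488,136),(425,525),(76,462)]: print(bp(t,T(*c),.02))
E
```

```text
post [ 0.5596 -0.0834  0.171 ] [ 0.5564 -0.0829  0.171 ] [ 0.5586 -0.0871  0.128 ]
peg [0.5647 0.022  0.159 ] [0.5612 0.0209 0.159 ] [0.563  0.0202 0.134 ]
screw [0.5714 0.0261 0.134 ] [0.5624 0.0311 0.134 ]
pivot [ 0.5671 -0.0284  0.138 ]
[0.6636 0.087  0.02  ]
[ 0.6475 -0.0582  0.02  ]
[ 0.4799 -0.0371  0.02  ]
[0.498  0.1088 0.02  ]
```

```bash
cat >> h.py <<'E'
from scipy.spatial.transform import Rotation as Ro
def inc(target,yaw=None):
    o=env.get_obs(); R=Ro.from_euler("xyz",o["tool_rot"],degrees=True)
    d=R.inv().apply(np.array(target)-o["tool_pos"])
    r=np.zeros(3) if yaw is None else (R.inv()*Ro.from_euler("xyz",[180,0,yaw],degrees=True)).as_rotvec(degrees=True)
    print("inc",d.round(4),r.round(2))
E
python3 - <<'E'
from h import *
s=env.read_camera("scene");t=env.read_camera("top")
P=[np.c_[cv2.Rodrigues(np.array(c["rvec"]))[0],np.array(c["tvec"]).ravel()] for c in(s,t)]
P=[np.array(c["intrinsics"])@p for c,p in zip((s,t),P)]
for a,b in [((380,113),(493,141)),((348,207),(401,192))]:
    X=cv2.triangulatePoints(P[0],P[1],np.array(a,float),np.array(b,float));print((X[:3]/X[3]).ravel())
inc([.563,.021,.22],83)
E
```

```text
[ 0.73146811 -0.22541388  0.23915606]
[ 0.68153557 -0.10127697  0.08262098]
inc [-0.538  -0.4828  0.0025] [-3.000e-02  3.000e-02  8.188e+01]
```

Emit:
{"op": "servo_tool", "data": {"increments": [[[-0.538,-0.483,0.003,0,0,81.9,-0.08],[-0.538,-0.483,0.003,0,0,81.9,-0.08],[-0.538,-0.483,0.003,0,0,81.9,-0.08],[-0.538,-0.483,0.003,0,0,81.9,-0.08],[-0.538,-0.483,0.003,0,0,81.9,-0.08],[-0.538,-0.483,0.003,0,0,81.9,-0.08],[-0.538,-0.483,0.003,0,0,81.9,-0.08],[-0.538,-0.483,0.003,0,0,81.9,-0.08],[-0.538,-0.483,0.003,0,0,81.9,-0.08],[-0.538,-0.483,0.003,0,0,81.9,-0.08],[-0.538,-0.483,0.003,0,0,81.9,-0.08],[-0.538,-0.483,0.003,0,0,81.9,-0.08],[-0.538,-0.483,0.003,0,0,81.9,-0.08],[-0.538,-0.483,0.003,0,0,81.9,-0.08],[-0.538,-0.483,0.003,0,0,81.9,-0.08],[-0.538,-0.483,0.003,0,0,81.9,-0.08],[-0.538,-0.483,0.003,0,0,81.9,-0.08],[-0.538,-0.483,0.003,0,0,81.9,-0.08]]]}}

```text
time_s: 2.1
tool_pos: [0.5625, 0.0227, 0.2194]
tool_rot: [-180.0, -0.1, 83.1]
force: [-1.0, -0.3, -0.3]
grip_width: 0.0403
```

```bash
python3 - <<'E'
from h import *
s=env.read_camera("scene")["frame"];t=env.read_camera("top")["frame"]
cv2.imwrite("pics/a1.png",np.hstack([cv2.resize(s[130:330,250:450],(400,400)),cv2.resize(t[150:350,240:440],(400,400))]))
o=env.get_obs();print(o["tool_pos"],o["tool_rot"],o["force"],o["grip_width"]);inc([.563,.021,.145],83)
E
```

```text
[0.56252318 0.02277496 0.21958065] [-1.79985960e+02 -5.13012219e-02  8.31461032e+01] [ 0.11477974 -0.1298864   0.33425058] 0.03982039030895189
inc [-0.0018  0.0007  0.0746] [-0.01 -0.05  0.15]
```

View pics/a1.png

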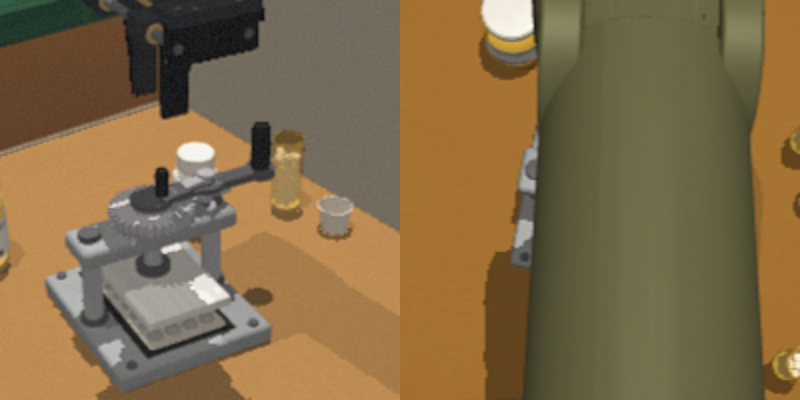

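The fingers straddle the space above the peg (left pane, peg at (162,180)). The arm blocks the top view. I'll descend around the peg.

Emit:
{"op": "servo_tool", "data": {"increments": [[[-0.002,0,0.015,0,0,0,-0.08],[-0.002,0,0.03,0,0,0,-0.08],[-0.002,0,0.045,0,0,0,-0.08],[-0.002,0,0.058,0,0,0,-0.08],[-0.002,0,0.066,0,0,0,-0.08],[-0.002,0,0.074,0,0,0,-0.08],[-0.002,0,0.074,0,0,0,-0.08]]]}}

```text
time_s: 2.9
tool_pos: [0.5621, 0.0189, 0.1443]
tool_rot: [-179.9, 0.0, 83.0]
force: [0.2, -0.1, 0.4]
grip_width: 0.0398
```

```bash
python3 - <<'E'
from h import *
s=env.read_camera("scene")["frame"]
cv2.imwrite("pics/a2.png",cv2.resize(s[150:300,260:420],(800,600)[:2] if 0 else (640,600),interpolation=cv2.INTER_CUBIC))
o=env.get_obs();print(o["tool_pos"],o["force"],o["grip_width"])
E
```

```text
[0.56260212 0.01890027 0.14515961] [-0.59328609 -0.77488575 -0.21887559] 0.039929596916326485
```

View pics/a2.png

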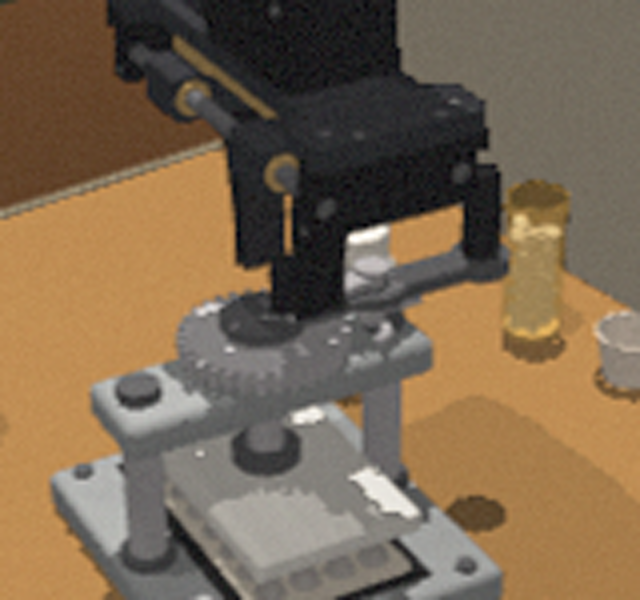

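The fingers straddle the peg. Now I'll push along +x, which is tool +y.

Emit:
{"op": "servo_tool", "data": {"increments": [[[0,0.005,0,0,0,0,-0.08],[0,0.01,0,0,0,0,-0.08],[0,0.015,0,0,0,0,-0.08],[0,0.02,0,0,0,0,-0.08],[0,0.025,0,0,0,0,-0.08],[0,0.029,0,0,0,0,-0.08],[0,0.032,0,0,0,0,-0.08],[0,0.035,0,0,0,0,-0.08],[0,0.035,0,0,0,0,-0.08]]]}}

```text
time_s: 3.85
tool_pos: [0.5974, 0.0144, 0.1454]
tool_rot: [-180.0, 0.0, 83.0]
force: [-1.4, 0.0, -0.0]
grip_width: 0.0404
```

Emit:
{"op": "servo_tool", "data": {"increments": [[[0,-0.006,0,0,0,0,-0.08],[0,-0.01,0,0,0,0,-0.08],[0,-0.01,-0.02,0,0,0,-0.08],[0,-0.01,-0.04,0,0,0,-0.08],[0,-0.01,-0.06,0,0,0,-0.08],[0,-0.01,-0.075,0,0,0,-0.08],[0,-0.01,-0.075,0,0,0,-0.08]]]}}

```text
time_s: 4.55
tool_pos: [0.5886, 0.016, 0.223]
tool_rot: [179.8, -0.1, 83.0]
force: [1.6, -0.1, -0.8]
grip_width: 0.0403
```

```bash
python3 - <<'E'
from h import *
c=env.read_camera("scene");s=c["frame"]
cv2.imwrite("pics/a3.png",cv2.resize(s[150:300,260:420],(640,600),interpolation=cv2.INTER_CUBIC))
for P in ([.558,-.0835,.171],[.587,.019,.159],[.563,.021,.159]): u=pj(c,P)[0];print((u-[260,150])*4)
inc([.558,-.0835,.22],83)
E
```

```text
[479.17140061 168.47805733]
[250.06269254 234.95830913]
[278.37947894 258.18317676]
inc [-0.1024 -0.0175  0.0012] [ 0.1  -0.05 -0.01]
```

View pics/a3.png

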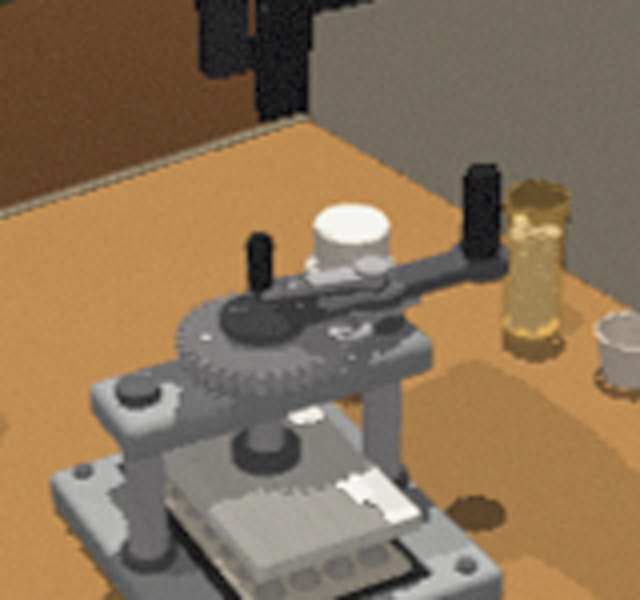

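The peg top is now at (260,237); before the push it projected to (278,258). It has flipped to about +10 mm. Next is the post.

Emit:
{"op": "servo_tool", "data": {"increments": [[[-0.05,-0.009,0,0,0,0,-0.08],[-0.1,-0.018,0,0,0,0,-0.08],[-0.102,-0.018,0,0,0,0,-0.08],[-0.102,-0.018,0.02,0,0,0,-0.08],[-0.102,-0.018,0.04,0,0,0,-0.08],[-0.102,-0.018,0.055,0,0,0,-0.08],[-0.102,-0.018,0.07,0,0,0,-0.08],[-0.102,-0.018,0.081,0,0,0,-0.08],[-0.102,-0.018,0.081,0,0,0,-0.45],[-0.102,-0.018,0.081,0,0,0,-0.45],[-0.102,-0.018,0.081,0,0,0,-0.45]]]}}

```text
time_s: 5.7
tool_pos: [0.5579, -0.0832, 0.1404]
tool_rot: [179.9, -0.0, 83.0]
force: [-0.0, 0.8, 0.6]
grip_width: 0.0267
```

```bash
python3 - <<'E'
from h import *
c=env.read_camera("scene");s=c["frame"]
cv2.imwrite("pics/a4.png",cv2.resize(s[150:300,260:420],(640,600),interpolation=cv2.INTER_CUBIC))
o=env.get_obs();p0=o["tool_pos"];print(p0,o["force"],o["grip_width"],o["qpos"])
R=Ro.from_euler("xyz",o["tool_rot"],degrees=True)
S=np.array([.5715,.0263]);th0=np.arctan2(-.0835-S[1],.558-S[0])
for a in np.arange(-.5,.51,.1):  # +: toward +x (back); 
    p=S+.1105*np.array([np.cos(th0+a),np.sin(th0+a)]); print(round(a,2),p.round(4),R.inv().apply(np.r_[p,.14]-p0).round(4))
E
```

```text
[ 0.55792129 -0.08319854  0.14046762] [ 0.3093531   0.58112322 -0.25510752] 0.02517139400546265 [-27.26089793  12.59091213  37.57611931 102.91224686  -8.31546236
  67.17072855   5.86449461]
-0.5 [ 0.5071 -0.0635] [ 0.0134 -0.0529  0.0004]
-0.4 [ 0.5164 -0.0695] [ 0.0086 -0.0429  0.0004]
-0.3 [ 0.5262 -0.0745] [ 0.0048 -0.0325  0.0004]
-0.2 [ 0.5365 -0.0785] [ 0.002  -0.0218  0.0004]
-0.1 [ 0.5471 -0.0815] [ 0.0004 -0.0109  0.0004]
-0.0 [ 0.558  -0.0834] [-0.0002  0.0001  0.0005]
0.1 [ 0.569  -0.0842] [0.0004 0.0111 0.0005]
0.2 [ 0.5801 -0.0839] [0.002  0.0221 0.0005]
0.3 [ 0.591  -0.0825] [0.0048 0.0328 0.0005]
0.4 [ 0.6018 -0.08  ] [0.0086 0.0431 0.0005]
0.5 [ 0.6122 -0.0764] [0.0134 0.0531 0.0006]
```

View pics/a4.png

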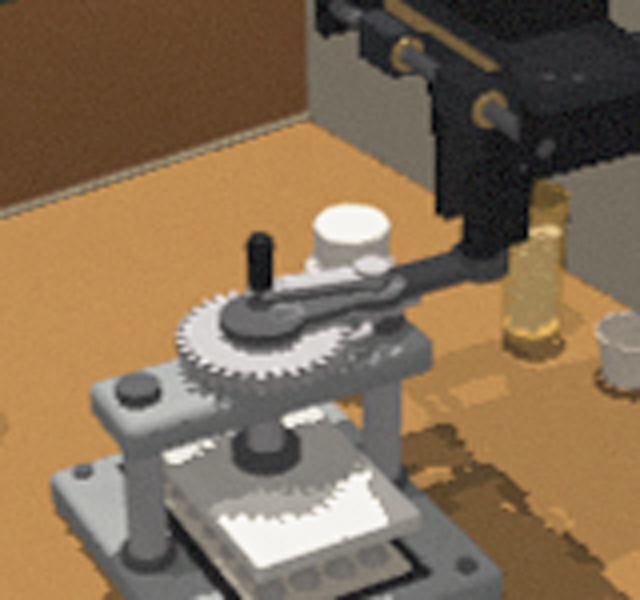

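The fingers cage the post. I'll swing it back (away from the robot) to +0.4 rad.

Emit:
{"op": "servo_tool", "data": {"increments": [[[0,0.006,0,0,0,0,-0.45],[0,0.011,0,0,0,0,-0.45],[0.001,0.0165,0,0,0,0,-0.45],[0.002,0.022,0,0,0,0,-0.45],[0.003,0.0275,0,0,0,0,-0.45],[0.005,0.033,0,0,0,0,-0.45],[0.0065,0.038,0,0,0,0,-0.45],[0.0085,0.043,0,0,0,0,-0.45],[0.011,0.048,0,0,0,0,-0.45],[0.011,0.048,0,0,0,0,-0.45]]]}}

```text
time_s: 6.75
tool_pos: [0.6075, -0.077, 0.1396]
tool_rot: [179.9, -0.0, 83.0]
force: [0.8, 0.3, 0.4]
grip_width: 0.024
```

```bash
python3 - <<'E'
from h import *
c=env.read_camera("scene");s=c["frame"]
cv2.imwrite("pics/a5.png",cv2.resize(s[150:300,260:420],(640,600),interpolation=cv2.INTER_CUBIC))
o=env.get_obs();print(o["tool_pos"],o["force"],o["grip_width"])
E
```

```text
[ 0.60725895 -0.07717497  0.13968349] [ 0.22830746  0.22207151 -0.4318332 ] 0.023559901777748207
```

View pics/a5.png

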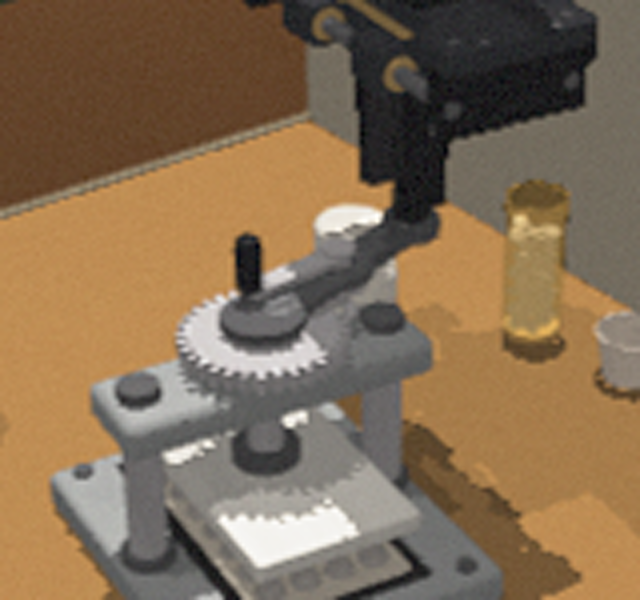

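The handle swung back freely. Now the driving stroke.

Emit:
{"op": "servo_tool", "data": {"increments": [[[-0.003,-0.008,0,0,0,0,-0.45],[-0.006,-0.015,0,0,0,0,-0.45],[-0.008,-0.0205,0,0,0,0,-0.45],[-0.009,-0.026,0,0,0,0,-0.45],[-0.01,-0.0315,0,0,0,0,-0.45],[-0.011,-0.037,0,0,0,0,-0.45],[-0.011,-0.0425,0,0,0,0,-0.45],[-0.011,-0.048,0,0,0,0,-0.45],[-0.011,-0.0535,0,0,0,0,-0.45],[-0.011,-0.059,0,0,0,0,-0.45],[-0.01,-0.0645,0,0,0,0,-0.45],[-0.009,-0.07,0,0,0,0,-0.45],[-0.0075,-0.0755,0,0,0,0,-0.45],[-0.006,-0.0805,0,0,0,0,-0.45],[-0.0045,-0.0855,0,0,0,0,-0.45],[-0.0025,-0.091,0,0,0,0,-0.45],[0,-0.0965,0,0,0,0,-0.45],[0.0015,-0.0995,0,0,0,0,-0.45]]]}}

```text
time_s: 8.6
tool_pos: [0.508, -0.0654, 0.1403]
tool_rot: [179.9, 0.0, 82.9]
force: [3.0, -2.9, -0.5]
grip_width: 0.0243
```

```bash
python3 - <<'E'
from h import *
c=env.read_camera("scene");s=c["frame"]
cv2.imwrite("pics/a6.png",cv2.resize(s[150:300,260:420],(640,600),interpolation=cv2.INTER_CUBIC))
o=env.get_obs();print(o["tool_pos"],o["force"],o["grip_width"])
E
```

```text
[ 0.5076686  -0.06482309  0.14016556] [ 2.64872709 -2.17016199  0.41576934] 0.02395878581049423
```

View pics/a6.png

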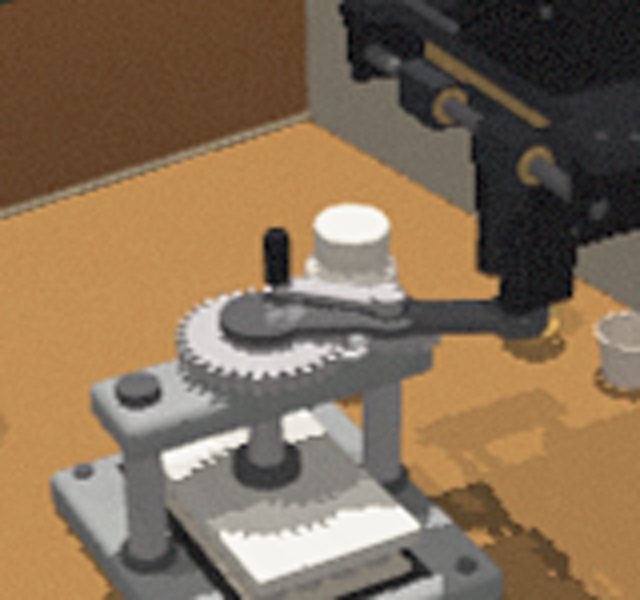

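The force is about 5 N and the plate is about 10 mm lower. Swinging back, then driving again.

Emit:
{"op": "servo_tool", "data": {"increments": [[[-0.004,0.0085,0,0,0,0,-0.45],[-0.0075,0.019,0,0,0,0,-0.45],[-0.0105,0.0295,0,0,0,0,-0.45],[-0.0125,0.0405,0,0,0,0,-0.45],[-0.0125,0.0515,0,0,0,0,-0.45],[-0.0125,0.0625,0,0,0,0,-0.45],[-0.0105,0.0735,0,0,0,0,-0.45],[-0.0075,0.0845,0,0,0,0,-0.45],[-0.004,0.0945,0,0,0,0,-0.45],[-0.0015,0.0995,0,0,0,0,-0.45],[-0.0015,0.0995,0,0,0,0,-0.45]]]}}

```text
time_s: 9.75
tool_pos: [0.6078, -0.0766, 0.1397]
tool_rot: [179.9, -0.0, 83.1]
force: [-0.3, 0.4, -0.3]
grip_width: 0.0237
```

Emit:
{"op": "servo_tool", "data": {"increments": [[[-0.003,-0.008,0,0,0,0,-0.45],[-0.006,-0.015,0,0,0,0,-0.45],[-0.008,-0.0205,0,0,0,0,-0.45],[-0.009,-0.026,0,0,0,0,-0.45],[-0.01,-0.0315,0,0,0,0,-0.45],[-0.011,-0.037,0,0,0,0,-0.45]]]}}

```text
time_s: 10.35
tool_pos: [0.5681, -0.0854, 0.1399]
tool_rot: [179.9, 0.0, 82.9]
force: [4.7, -1.6, -0.5]
grip_width: 0.0237
```

Emit:
{"op": "servo_tool", "data": {"increments": [[[0,-0.004,0,0,0,0,-0.45],[0,-0.008,0,0,0,0,-0.45],[0,-0.011,0,0,0,0,-0.45]]]}}

```text
time_s: 10.65
tool_pos: [0.557, -0.0852, 0.14]
tool_rot: [179.9, 0.1, 82.9]
force: [4.5, -3.6, -2.1]
grip_width: 0.0242
```

```bash
python3 - <<'E'
from h import *
c=env.read_camera("scene");s=c["frame"]
cv2.imwrite("pics/a7.png",cv2.resize(s[150:300,260:420],(640,600),interpolation=cv2.INTER_CUBIC))
o=env.get_obs();print(o["tool_pos"],o["force"],o["grip_width"])
E
```

```text
[ 0.55664865 -0.08510086  0.14001455] [ 3.28279291 -3.10811037  0.20569192] 0.02430004675656599
```

View pics/a7.png

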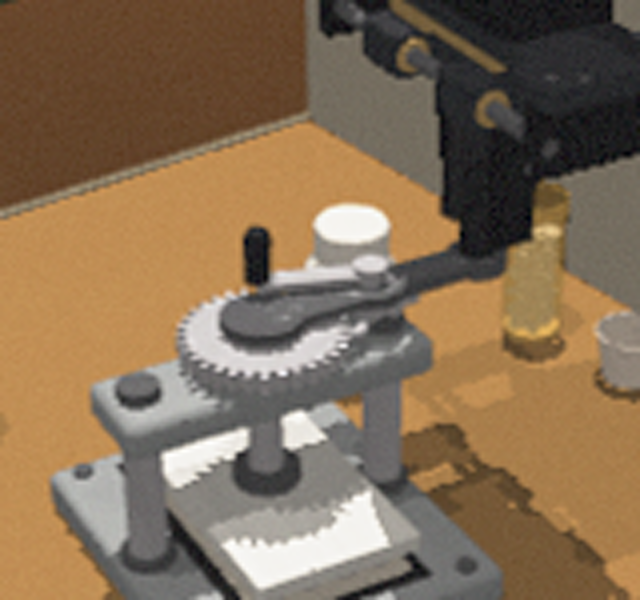

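Still moving at about 5 N. I'll continue in short steps until it goes hard.

Emit:
{"op": "servo_tool", "data": {"increments": [[[0,-0.004,0,0,0,0,-0.45],[0,-0.008,0,0,0,0,-0.45],[0.0005,-0.011,0,0,0,0,-0.45]]]}}

```text
time_s: 11.0
tool_pos: [0.5464, -0.0833, 0.1402]
tool_rot: [179.9, 0.1, 82.9]
force: [4.5, -3.4, -0.2]
grip_width: 0.024
```

Emit:
{"op": "servo_tool", "data": {"increments": [[[0.0005,-0.004,0,0,0,0,-0.45],[0.001,-0.008,0,0,0,0,-0.45]]]}}

```text
time_s: 11.2
tool_pos: [0.5387, -0.0812, 0.1402]
tool_rot: [179.9, 0.1, 82.9]
force: [3.8, -4.0, -0.2]
grip_width: 0.0236
```

Emit:
{"op": "servo_tool", "data": {"increments": [[[0.001,-0.003,0,0,0,0,-0.45],[0.0015,-0.006,0,0,0,0,-0.45]]]}}

```text
time_s: 11.4
tool_pos: [0.5329, -0.0788, 0.1402]
tool_rot: [179.9, 0.1, 82.9]
force: [2.9, -3.4, 0.2]
grip_width: 0.0239
```

```bash
python3 - <<'E'
from h import *
c=env.read_camera("scene");s=c["frame"]
cv2.imwrite("pics/a8.png",cv2.resize(s[150:300,260:420],(640,600),interpolation=cv2.INTER_CUBIC))
o=env.get_obs();print(o["tool_pos"],o["force"],o["grip_width"])
E
```

```text
[ 0.53242249 -0.07859039  0.14021177] [ 2.99872648 -3.1519955  -0.44287976] 0.024087846167965
```

View pics/a8.png

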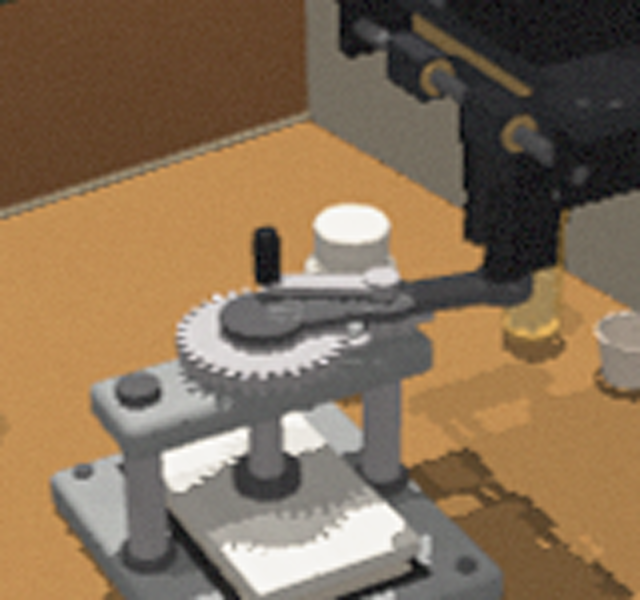

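Emit:
{"op": "servo_tool", "data": {"increments": [[[0.001,-0.004,0,0,0,0,-0.45],[0.002,-0.0075,0,0,0,0,-0.45]]]}}

```text
time_s: 11.65
tool_pos: [0.5258, -0.0757, 0.1402]
tool_rot: [179.9, 0.1, 82.9]
force: [4.4, -3.6, -0.3]
grip_width: 0.0241
```

Emit:
{"op": "servo_tool", "data": {"increments": [[[0.0015,-0.004,0,0,0,0,-0.45],[0.003,-0.0075,0,0,0,0,-0.45]]]}}

```text
time_s: 11.85
tool_pos: [0.5189, -0.072, 0.1402]
tool_rot: [179.9, 0.1, 82.9]
force: [5.5, -4.3, -0.6]
grip_width: 0.024
```

Emit:
{"op": "servo_tool", "data": {"increments": [[[0.002,-0.004,0,0,0,0,-0.45],[0.0035,-0.0075,0,0,0,0,-0.45]]]}}

```text
time_s: 12.05
tool_pos: [0.5125, -0.0682, 0.1403]
tool_rot: [179.8, 0.1, 82.9]
force: [6.9, -6.2, -2.3]
grip_width: 0.0246
```

Emit:
{"op": "servo_tool", "data": {"increments": [[[0.002,-0.003,0,0,0,0,-0.45],[0.002,-0.003,0,0,0,0,-0.45]]]}}

```text
time_s: 12.25
tool_pos: [0.5098, -0.066, 0.1404]
tool_rot: [179.8, 0.1, 82.9]
force: [5.3, -5.9, -1.0]
grip_width: 0.024
```

```bash
python3 - <<'E'
from h import *
c=env.read_camera("scene");s=c["frame"]
cv2.imwrite("pics/a9.png",cv2.resize(s[190:340,260:420],(640,600),interpolation=cv2.INTER_CUBIC))
o=env.get_obs();print(o["tool_pos"],o["force"],o["grip_width"])
a=cv2.imread("pics/scene0.png")[190:340,260:420]
cv2.imwrite("pics/a9b.png",np.hstack([cv2.resize(x[40:,:110],(400,400),interpolation=cv2.INTER_CUBIC) for x in (a,s[190:340,260:420])]))
E
```

```text
[ 0.50976219 -0.06597521  0.14041697] [ 5.08996705 -5.91456267 -0.69979094] 0.023693680514578843
```

View pics/a9b.png

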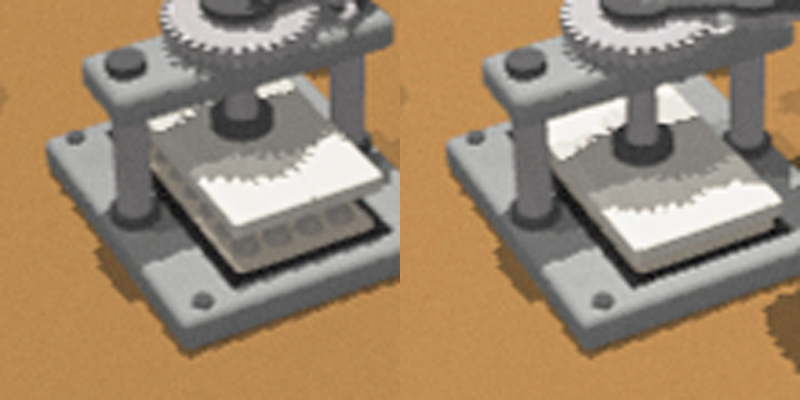

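```bash
python3 - <<'E'
from h import *
c=env.read_camera("scene");s=c["frame"]
p=pj(c,[[.571,.026,.07],[.571,.026,.055],[.5,.03,.055],[.5,.03,.04]]);print(p[1]-p[0],p[3]-p[2])
a=cv2.cvtColor(cv2.imread("pics/scene0.png"),cv2.COLOR_BGR2GRAY);b=cv2.cvtColor(s,cv2.COLOR_BGR2GRAY)
# collar template, front corner
for (x,y,w,h) in [(316,258,22,12),(315,285,20,12)]:
    t=cv2.resize(a[y:y+h,x:x+w],None,fx=5,fy=5,interpolation=cv2.INTER_CUBIC)
    r=cv2.resize(b[y-8:y+h+16,x-6:x+w+6],None,fx=5,fy=5,interpolation=cv2.INTER_CUBIC)
    m=cv2.matchTemplate(r,t,cv2.TM_CCOEFF_NORMED);_,v,_,l=cv2.minMaxLoc(m);print(v,l[0]/5-6,l[1]/5-8)
E
```

```text
[0.20099241 6.94236451] [0.0127068  7.04700524]
0.9634283185005188 0.40000000000000036 7.0
0.7968997359275818 -0.20000000000000018 7.199999999999999
```

Emit:
{"op": "servo_tool", "data": {"increments": [[[-0.004,0.0085,0,0,0,0,-0.45],[-0.0075,0.019,0,0,0,0,-0.45],[-0.0105,0.0295,0,0,0,0,-0.45],[-0.0125,0.0405,0,0,0,0,-0.45],[-0.0125,0.0515,0,0,0,0,-0.45],[-0.0125,0.0625,0,0,0,0,-0.45],[-0.0105,0.0735,0,0,0,0,-0.45],[-0.0075,0.0845,0,0,0,0,-0.45],[-0.004,0.0925,0,0,0,0,-0.45],[-0.004,0.0925,0,0,0,0,-0.45]]]}}

```text
time_s: 13.35
tool_pos: [0.602, -0.0773, 0.1396]
tool_rot: [179.9, -0.0, 83.1]
force: [1.1, -0.3, 0.1]
grip_width: 0.024
```

Emit:
{"op": "servo_tool", "data": {"increments": [[[-0.002,-0.004,0,0,0,0,-0.45],[-0.004,-0.008,0,0,0,0,-0.45],[-0.005,-0.012,0,0,0,0,-0.45]]]}}

```text
time_s: 13.65
tool_pos: [0.5873, -0.0825, 0.1399]
tool_rot: [179.9, -0.0, 83.0]
force: [0.9, -0.5, -1.0]
grip_width: 0.024
```

The plate measures about 15 mm lowered (7.0 px against an expected 6.9 px). I'll confirm it goes hard with a few more small steps.

Emit:
{"op": "servo_tool", "data": {"increments": [[[-0.001,-0.004,0,0,0,0,-0.45],[-0.0015,-0.008,0,0,0,0,-0.45]]]}}

```text
time_s: 13.85
tool_pos: [0.579, -0.0835, 0.1399]
tool_rot: [179.9, 0.0, 82.9]
force: [0.8, -0.5, 0.1]
grip_width: 0.0241
```

Emit:
{"op": "servo_tool", "data": {"increments": [[[-0.0005,-0.003,0,0,0,0,-0.45],[-0.001,-0.005,0,0,0,0,-0.45]]]}}

```text
time_s: 14.05
tool_pos: [0.5743, -0.0836, 0.1399]
tool_rot: [179.9, 0.0, 83.0]
force: [1.4, -1.9, -0.8]
grip_width: 0.0242
```

Emit:
{"op": "servo_tool", "data": {"increments": [[[-0.0005,-0.003,0,0,0,0,-0.45],[0,-0.005,0,0,0,0,-0.45]]]}}

```text
time_s: 14.25
tool_pos: [0.5698, -0.0836, 0.1399]
tool_rot: [179.9, 0.1, 82.9]
force: [2.8, -3.9, -0.4]
grip_width: 0.0241
```

Emit:
{"op": "servo_tool", "data": {"increments": [[[0,-0.003,0,0,0,0,-0.45],[0,-0.005,0,0,0,0,-0.45]]]}}

```text
time_s: 14.45
tool_pos: [0.5653, -0.0832, 0.14]
tool_rot: [179.8, 0.1, 82.9]
force: [5.2, -4.9, -1.0]
grip_width: 0.024
```

Emit:
{"op": "servo_tool", "data": {"increments": [[[0,-0.003,0,0,0,0,-0.45],[0,-0.005,0,0,0,0,-0.45]]]}}

```text
time_s: 14.65
tool_pos: [0.5607, -0.0831, 0.14]
tool_rot: [179.8, 0.1, 82.9]
force: [6.8, -5.8, -2.2]
grip_width: 0.0236
```

Emit:
{"op": "servo_tool", "data": {"increments": [[[0,-0.003,0,0,0,0,-0.45],[0,-0.005,0,0,0,0,-0.45]]]}}

```text
time_s: 14.85
tool_pos: [0.5561, -0.0829, 0.14]
tool_rot: [179.7, 0.2, 82.9]
force: [7.2, -6.3, -3.4]
grip_width: 0.0241
```

```bash
python3 - <<'E'
from h import *
c=env.read_camera("scene");s=c["frame"]
cv2.imwrite("pics/a10.png",cv2.resize(s[150:300,260:420],(640,600),interpolation=cv2.INTER_CUBIC))
a=cv2.cvtColor(cv2.imread("pics/scene0.png"),cv2.COLOR_BGR2GRAY);b=cv2.cvtColor(s,cv2.COLOR_BGR2GRAY)
for (x,y,w,h) in [(316,258,22,12),(315,285,20,12)]:
    t=cv2.resize(a[y:y+h,x:x+w],None,fx=5,fy=5,interpolation=cv2.INTER_CUBIC)
    r=cv2.resize(b[y-8:y+h+16,x-6:x+w+6],None,fx=5,fy=5,interpolation=cv2.INTER_CUBIC)
    m=cv2.matchTemplate(r,t,cv2.TM_CCOEFF_NORMED);_,v,_,l=cv2.minMaxLoc(m);print(v,l[0]/5-6,l[1]/5-8)
o=env.get_obs();print(o["tool_pos"],o["force"])
E
```

```text
0.9630199670791626 0.40000000000000036 7.0
0.7950810790061951 -0.20000000000000018 7.199999999999999
[ 0.55588191 -0.08294116  0.14002086] [ 5.23031815 -6.28081749 -2.47930865]
```

View pics/a10.png

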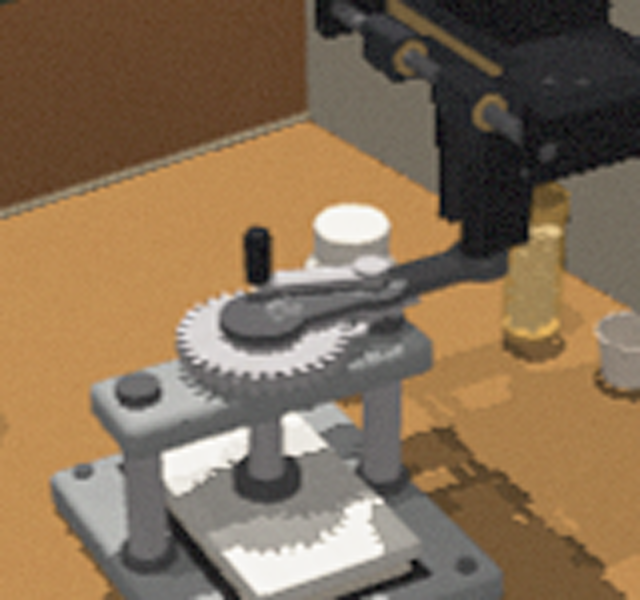

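The plate hasn't moved any further (7.0 px both times). I'll press a little more to confirm it's hard.

Emit:
{"op": "servo_tool", "data": {"increments": [[[0,-0.004,0,0,0,0,-0.45],[0.0005,-0.008,0,0,0,0,-0.45]]]}}

```text
time_s: 15.1
tool_pos: [0.5489, -0.0821, 0.1401]
tool_rot: [179.6, 0.2, 82.9]
force: [9.1, -7.9, -4.1]
grip_width: 0.0242
```

Emit:
{"op": "servo_tool", "data": {"increments": [[[0.001,-0.004,0,0,0,0,-0.45],[0.0015,-0.008,0,0,0,0,-0.45]]]}}

```text
time_s: 15.3
tool_pos: [0.5418, -0.0802, 0.1404]
tool_rot: [179.5, 0.2, 82.9]
force: [10.3, -9.5, -5.6]
grip_width: 0.0241
```

```bash
cat > m.py <<'E'
from h import *
c=env.read_camera("scene");s=c["frame"]
import sys
cv2.imwrite(sys.argv[1],cv2.resize(s[150:300,260:420],(640,600),interpolation=cv2.INTER_CUBIC))
a=cv2.cvtColor(cv2.imread("pics/scene0.png"),cv2.COLOR_BGR2GRAY);b=cv2.cvtColor(s,cv2.COLOR_BGR2GRAY)
for (x,y,w,h) in [(316,258,22,12),(315,285,20,12)]:
    t=cv2.resize(a[y:y+h,x:x+w],None,fx=10,fy=10,interpolation=cv2.INTER_CUBIC)
    r=cv2.resize(b[y-8:y+h+16,x-6:x+w+6],None,fx=10,fy=10,interpolation=cv2.INTER_CUBIC)
    m=cv2.matchTemplate(r,t,cv2.TM_CCOEFF_NORMED);_,v,_,l=cv2.minMaxLoc(m);print(v,l[0]/10-6,l[1]/10-8)
o=env.get_obs();print(o["time_s"],o["tool_pos"],o["force"])
E
python3 m.py pics/a11.png
```

```text
0.9644638895988464 0.2999999999999998 7.0
0.7988152503967285 -0.2999999999999998 7.199999999999999
15.35 [ 0.54083625 -0.07977104  0.14035401] [ 0.94076888 -2.47195527 -0.35930747]
```

The force rose to about 15 N with no plate motion, so it's hard on the card. Releasing and lifting off.

Emit:
{"op": "servo_tool", "data": {"increments": [[[0,0.003,0,0,0,0,-0.45],[0,0.003,0,0,0,0,-0.1],[0,0.003,0,0,0,0,-0.1],[0,0.003,0,0,0,0,-0.1],[0,0.003,-0.02,0,0,0,-0.1],[0,0.003,-0.04,0,0,0,-0.1],[0,0.003,-0.06,0,0,0,-0.1],[0,0.003,-0.085,0,0,0,-0.1],[0,-0.03,-0.1,0,0,0,-0.1],[-0.04,-0.03,-0.1,0,0,0,-0.1],[-0.09,-0.03,-0.1,0,0,0,-0.1],[-0.14,-0.03,-0.1,0,0,0,-0.1],[-0.19,-0.03,-0.1,0,0,0,-0.1],[-0.19,-0.03,-0.1,0,0,0,-0.1],[-0.19,-0.03,-0.1,0,0,0,-0.1]]]}}

```text
time_s: 16.85
tool_pos: [0.4851, -0.2627, 0.2394]
tool_rot: [-180.0, -0.0, 82.8]
force: [-0.0, 0.8, -0.9]
grip_width: 0.0391
```

```bash
python3 m.py pics/a12.png; python3 - <<'E'
from h import *
t=env.read_camera("top")["frame"];cv2.imwrite("pics/t12.png",cv2.resize(t[190:310,280:420],(700,600),interpolation=cv2.INTER_CUBIC))
E
```

```text
0.9643913507461548 0.2999999999999998 7.0
0.7891616821289062 -0.20000000000000018 7.199999999999999
16.9 [ 0.48589369 -0.26092956  0.23924921] [ 0.79008847  0.63666541 -0.64699054]
```

View pics/a12.png

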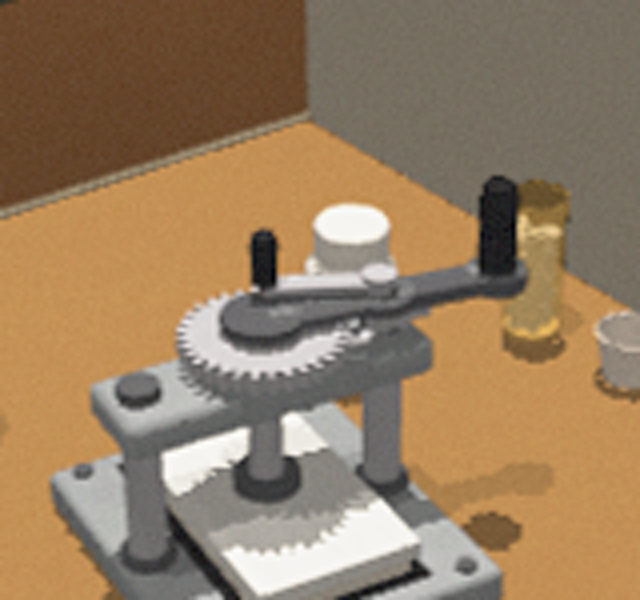

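View pics/t12.png

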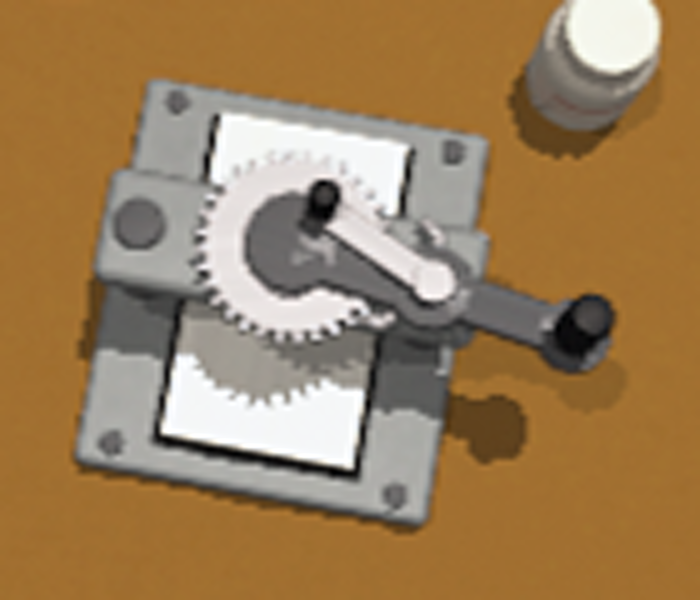

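The top view shows the peg at (322,200), clearly on the lowering side, and the post at (588,320) standing free. The plate is on the card.

```bash
python3 -c "
from cell import env
print(env.sign_off())"
```

```text
the job is handed in; nothing more can be done
None
```

The press plate is down on the blister card, the ratchet is set to lower, and I handed the job in at about 17 s. The hand-in gave no verdict.

**What I did:** I pushed the thumb peg over to the lowering side, then put a loose finger cage round the handle post. I swung it back and drove it toward the robot twice, and a third partial swing checked that the plate was seated.

**Last checks:**
- **Plate:** the camera showed it 7.0–7.2 px lower, against about 6.9–7.0 px expected for the full 15 mm. It did not move during the check swing, even as the force rose to about 15 N.
- **Peg:** the last top view shows it well to the +x (lowering) side of the arm. I judged this by eye and did not measure it.
- **Gripper:** it is clear of the press, with wrist force near zero.

**What disagreed:**
- **Stop on the check swing:** it was not a sharp hard stop. The handle kept turning as the force climbed, then the force suddenly dropped to about 3 N. The plate's position was the same before and after.
- **Peg before the flip:** I measured it only about 8 mm to the raising side, not the nominal 16 mm. That roughly fits the 10 mm given for a pawl riding on a tooth.

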